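# Seat the upright flanged hub in the assembly nest

### The arm

A 6-joint arm with a two-finger parallel gripper is mounted at the origin on a cart in front of the work surface, level with it; the furniture and walls round the work are solid. World frame = base frame: x ahead of the robot, y to its left, z up, the work surface at z = 0. Lengths are in mm, angles in rad, forces in N, time in s.
With the tool pointing down it reaches from about 275 to 825 mm from the base axis. Payload 5.2 kg.
Tool frame: the origin (TCP) lies on the centre line of the jaws, within the pads' length; the fingertips stand 11 mm ahead of it and the grasp point (between the pads) lies 8 mm behind it; z points along the fingers, y is the line along which they close (so a half turn about z gives the same grasp; the last joint's range is limited). The gripper opens to 93 mm and grips with 3 to 60 N. Pads are 15 mm wide; open, the fingers measure 128 mm over their backs; the gripper's body (75 mm by 188 mm) begins 65 mm behind the grasp point.
Start: joints at [0.92, 0.259, 1.535, -0, 1.348, -0.203], TCP at [238.121, 495.786, 229.653] pointing down, gripper open.
Joint ranges: [-3.14, 3.14], [-0.91, 2.08], [0.19, 2.58], [-1.22, 4.36], [0.22, 2.71], [-3.12, 3.12]. Speed limits (rad/s): [2.57, 2.57, 3.14, 3.14, 3.14, 3.14].

### API

Orientations are given as a unit quaternion [w, x, y, z].
In Python, from cell import ctrl, cams gives the robot as it stands.
- The arm moves only by the tool servo_tool, never from a script. Its argument "moves" is a list of rows, each an object with "fingers": the finger opening in mm, from 0 to 93; "travel": the shift along the tool's x, y, z in mm, a list of three; "twist": the turn about the tool's z in rad. In form: [{"fingers": fingers, "travel": [x, y, z], "twist": twist}, ...]. A call has 1 to 20 rows; each row shifts and turns the commanded pose from where the row before left it, along the tool's axes as they then stand; what a row does not reach is not made up. A row lasts 1/12 s, in which the tool goes at most 41.7 mm and 7.16 degrees, less where a joint would pass 70% of its speed; a pose out of reach is approached as far as the arm can. A call with a gripper value outside its range is refused whole. The fingers move at their own pace and stop on an object; "force" is the grip in N (left out, the last holds). Time passes only in rows, so rows that do not move let the fingers close. It gives the time, the measured TCP pose, the force, the opening and the grip force at its end, in the units of the state.
- ctrl.read_state(): the state, without advancing time (a new reading comes with each control period).
- cams.get_image(name): name is "scene" or "side" or "wrist"; returns a dict with "frame" (480x640x3 uint8, red, green, blue), "fx", "fy", "cx", "cy" (pixels), "pose" (4x4, takes a point from camera to world coordinates). Camera axes: x right, y up, looking along -z (the intrinsics and any distortion apply to the point x, -y, -z); pixel columns grow to the right and rows downward; lengths in mm; the calibration is good to about 2 mm. A picture is of the moment at which its call begins. There is no depth.
- ctrl.finish_job(): hands the job in; it is judged then, once.
The state is a dict: "clock": time; "joint_pos": joint angles; "qd": joint speeds; "effort": joint torques, N m; "eef_pos": TCP position; "eef_rot": TCP orientation; "wrist_force": force on the tool from outside, world axes, zero at the start; "moment": the same for the moment, N m; "finger_gap": opening from 0.0 (shut) to 1.0 (fully open); "grasp_force": force on a finger pad.
Only numpy, scipy, OpenCV 4.12 (cv2) and the standard library are available. Lean on these libraries where they do the work, as an engineer would, in place of code of your own. Each camera call takes 0.05 s, during which the arm holds its last target. There are 200 camera calls.

### The job

Load the blue assembly nest with the bearing hub that already stands the right way round, square flange down and round boss up: set it down so that its flange lies flat on the black floor of the square pocket, boss up, and let go. Set it down, do not drop it, and leave the other hub, which stands upside down with its flange on top, where it is.

Things in the scene. Friction and masses are not known exactly. Their poses are not given: they have to be found in the camera images.
- hub_centre (a point): The hub to load: bare aluminium, square flange 64 x 64 x 6 mm with four bolt holes and a central round boss 36 mm in diameter; 60 mm high in all, 0.22 kg; it stands on its flange. Point: on the axis, half-way up, 30 mm above the flange's outer face; the boss can be gripped from 24 mm below to 30 mm above it. z axis from flange to boss end (up), x and y parallel to the flange's sides.
- hub_inverted_centre (a point): A second hub, the same in shape, size and colour, but upside down: it stands on its boss end with the flat square flange on top, 60 mm above the table. To be left alone. The point is half-way up on its axis; z axis from flange to boss end, so it points down.
- pocket_floor (a point): Centre of the pocket floor of the nest, a fixed blue plate 150 x 150 x 14 mm on the table with one central square pocket, 84 x 84 mm, 8 mm deep, black floor 6 mm above the table: 10 mm of room on each side of a flange. x and y axes parallel to the pocket's sides, z up. A seated hub's centre is 30 mm above this point.
Mind the look-alikes: they are no part of the job. What is shaped like the part that bears hub_centre but brown or orange is not meant.

How it is judged:
By the outcome, as a careful person would: the job done as asked, in the order asked, and still so for the second after the job is handed in, with the robot touching nothing.
It also fails if it takes over 32 s, if anything falls off the work surface, if the arm or the gripper's body presses on something with over 40 N, if the wrist force passes 120 N, or if a joint passes its speed limit or range.

## Working session

There is one attempt and no reset: what is moved stays moved. The work goes in short steps, Python scripts to look and compute and a tool call to move; the robot and the scene stay as the last step left them, time stands still between calls to the robot, and variables do not carry over. Pictures are saved under pics/ and viewed, at most 10 in all, crops included, and the job is handed in when it is done.

Besides the shell and the picture viewer there is one more tool, called after "Call:" by a JSON object that holds its "method" and its "body". servo_tool: Moves the arm, as the interface text tells. Its arguments: {"type":"object","properties":{"moves":{"type":"array","items":{"type":"object","properties":{"fingers":{"type":"number"},"travel":{"type":"array","items":{"type":"number"}},"twist":{"type":"number"}}}},"force":{"type":"number"}},"required":["moves"]}

```bash
mkdir -p pics; cat > h.py <<'E'
import numpy as np, cv2
from cell import ctrl, cams
def shot(n,f):
    im=cams.get_image(n); cv2.imwrite('pics/'+f+'.png',im['frame'][:,:,::-1]); return im
def toworld(im,u,v,z):
    d=np.array([(u-im['cx'])/im['fx'],-(v-im['cy'])/im['fy'],-1.]); P=np.array(im['pose'])
    r=P[:3,:3]@d; o=P[:3,3]; return o+r*(z-o[2])/r[2]
def topix(im,p):
    P=np.array(im['pose']); c=P[:3,:3].T@(np.array(p)-P[:3,3]); return im['cx']+im['fx']*c[0]/-c[2], im['cy']-im['fy']*c[1]/-c[2]
E
python3 - <<'E'
from h import *
for n in('scene','side'):
    im=shot(n,n+'0'); print(n,[im[k] for k in im if k!='frame'],im.keys())
s=ctrl.read_state(); print(s)
E
```

```text
scene [495.6545168893431, 495.6545168893431, 309.7583348921753, 235.40713338001396, array([[ 6.14155630e-01,  5.49671559e-01, -5.66280884e-01,
         4.66003531e+01],
       [-7.89156401e-01,  4.33849087e-01, -4.34749520e-01,
        -2.89094766e+02],
       [ 6.71099823e-03,  7.13888050e-01,  7.00227688e-01,
         6.43767613e+02],
       [ 0.00000000e+00,  0.00000000e+00,  0.00000000e+00,
         1.00000000e+00]])] dict_keys(['frame', 'fx', 'fy', 'cx', 'cy', 'pose'])
side [576.0766400603976, 576.0766400603976, 323.79735095166126, 232.6023743343747, array([[ 9.60758985e-01,  1.66663856e-01, -2.21732568e-01,
         2.94356142e+02],
       [-2.77353597e-01,  5.89134481e-01, -7.58943704e-01,
        -7.75733030e+02],
       [ 4.14181711e-03,  7.90660308e-01,  6.12241066e-01,
         7.32764979e+02],
       [ 0.00000000e+00,  0.00000000e+00,  0.00000000e+00,
         1.00000000e+00]])] dict_keys(['frame', 'fx', 'fy', 'cx', 'cy', 'pose'])
{'clock': 0.1, 'joint_pos': array([ 9.20221338e-01,  2.59283717e-01,  1.53593960e+00, -4.07616183e-06,
        1.34800511e+00, -2.02834609e-01]), 'qd': array([-0.00061342, -0.0018588 , -0.00389914, -0.00037344,  0.00076526,
        0.00012344]), 'effort': array([ 6.39357004e-04, -4.38206720e+01, -2.84643781e+01,  7.20071001e-02,
        3.63564945e-02, -3.36141227e-05]), 'eef_pos': array([237.82370182, 495.41210794, 228.90716947]), 'eef_rot': array([-3.36694310e-04,  2.22004373e-01,  9.75045327e-01, -7.45377309e-04]), 'wrist_force': array([ 0.56942961, -0.54427244,  0.02065228]), 'moment': array([-0.00417763,  0.00474844, -0.00597258]), 'grasp_force': 0.0, 'finger_gap': 1.0028426280598035}
```

View pics/scene0.png

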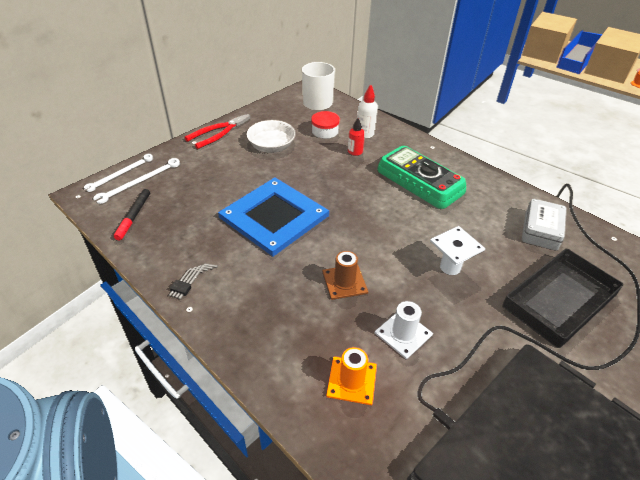

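View pics/side0.png

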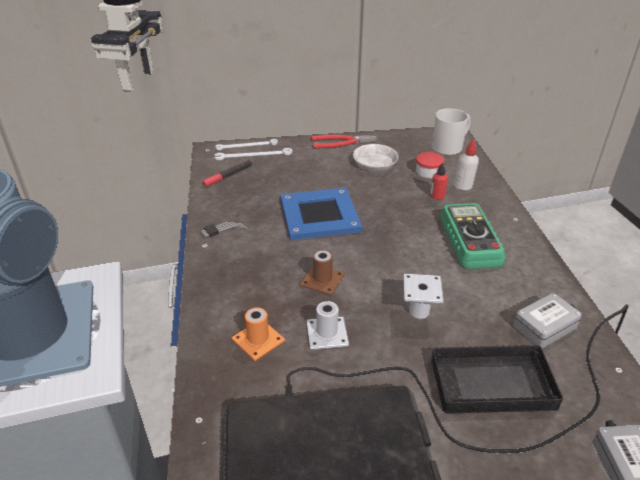

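Candidates (scene image): the upright aluminium hub is at (405,325), the inverted aluminium hub at (458,248), the brown look-alike at (346,275) and the orange one at (353,375). The nest is at (274,214). By the description I choose the one at (405,325), side (327,325). I'll check it in a crop.

```bash
python3 - <<'E'
from h import *
s=cv2.imread('pics/scene0.png'); d=cv2.imread('pics/side0.png')
a=lambda i,x,y:cv2.resize(i[y:y+75,x:x+100],None,fx=4,fy=4,interpolation=cv2.INTER_CUBIC)
b=lambda i,x,y:cv2.resize(i[y:y+75,x:x+120],(400,250),interpolation=cv2.INTER_CUBIC)
cv2.imwrite('pics/crop.png',np.vstack([np.hstack([a(s,355,290),a(d,280,285)]),np.hstack([a(s,225,180),a(d,272,178)])]))
E
```

```text
(no output)
```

View pics/crop.png

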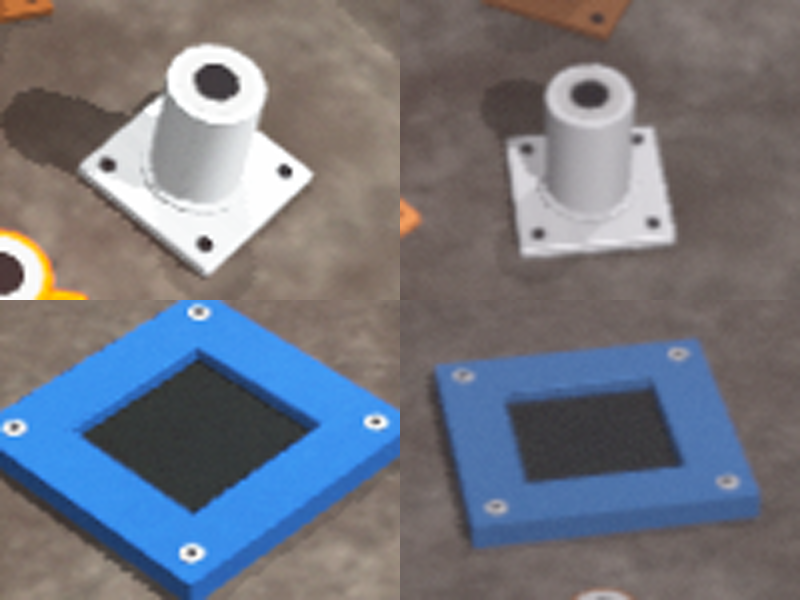

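The crop confirms it: the hub at scene (405,325) is bare aluminium with its flange down and boss up. The nest screws and pocket corners are visible. Next I compute positions.

```bash
python3 - <<'E'
from h import *
sc=cams.get_image('scene'); sd=cams.get_image('side')
def show(t,im,pts,z):
    w=np.array([toworld(im,u,v,z)[:2] for u,v in pts]); print(t,w.round(1).tolist(),'mean',w.mean(0).round(1))
    for a,b in zip(w,np.roll(w,-1,0)): print('  ',np.linalg.norm(b-a).round(1),np.degrees(np.arctan2(*(b-a)[::-1])).round(1))
show('hubtop sc',sc,[(409,310.5)],60); show('hubtop sd',sd,[(327.5,308.25)],60)
show('fl sc',sc,[(375,331),(406.5,357.5),(433.25,333.75)],6)
show('fl sd',sd,[(307.2,320.2),(343.5,317),(348.7,344.5),(310.7,347.5)],6)
show('nest sc',sc,[(274.75,183),(318.75,210.5),(272.75,243.25),(228.5,211.75)],14)
show('nest sd',sd,[(287.5,197),(341.5,191.5),(354,223.5),(296,229.75)],14)
show('inv sc',sc,[(458,244)],60);show('brown',sc,[(347,258)],60);show('orange',sc,[(355,359)],60)
from scipy.spatial.transform import Rotation as R
q=ctrl.read_state()['eef_rot'];print(R.from_quat(np.roll(q,-1)).as_matrix().round(3))
E
```

```text
hubtop sc [[484.9, -136.5]] mean [ 484.9 -136.5]
   0.0 0.0
hubtop sd [[487.9, -137.0]] mean [ 487.9 -137. ]
   0.0 0.0
fl sc [[458.9, -100.7], [448.1, -162.3], [509.8, -173.7]] mean [ 472.3 -145.6]
   62.5 -99.9
   62.7 -10.4
   88.9 124.9
fl sd [[461.7, -103.8], [524.2, -113.7], [513.5, -175.3], [451.6, -164.4]] mean [ 487.8 -139.3]
   63.2 -9.0
   62.6 -99.8
   62.8 170.0
   61.4 80.6
nest sc [[631.8, 251.2], [620.3, 130.2], [499.2, 141.5], [510.8, 262.9]] mean [565.5 196.4]
   121.5 -95.5
   121.6 174.7
   122.0 84.5
   121.6 -5.5
nest sd [[513.1, 260.8], [634.7, 249.3], [623.7, 127.9], [502.5, 140.0]] mean [568.5 194.5]
   122.2 -5.4
   121.9 -95.2
   121.9 174.3
   121.3 85.0
inv sc [[654.9, -132.0]] mean [ 654.9 -132. ]
   0.0 0.0
brown [[514.9, -5.5]] mean [514.9  -5.5]
   0.0 0.0
orange [[369.4, -119.8]] mean [ 369.4 -119.8]
   0.0 0.0
[[-0.901  0.433 -0.001]
 [ 0.433  0.901 -0.001]
 [ 0.    -0.001 -1.   ]]
```

Call:
{"method": "servo_tool", "body": {"moves": [{"fingers": 93,"travel": [0,0,0],"twist": -0.091},{"fingers": 93,"travel": [0,0,0],"twist": -0.091},{"fingers": 93,"travel": [0,0,0],"twist": -0.092},{"fingers": 93,"travel": [-20.8,-34.1,3],"twist": 0},{"fingers": 93,"travel": [-20.8,-34.1,3],"twist": 0},{"fingers": 93,"travel": [-20.8,-34.1,3],"twist": 0},{"fingers": 93,"travel": [-20.8,-34.1,3],"twist": 0},{"fingers": 93,"travel": [-20.8,-34.1,3],"twist": 0},{"fingers": 93,"travel": [-20.8,-34.1,3],"twist": 0},{"fingers": 93,"travel": [-20.8,-34.1,3],"twist": 0},{"fingers": 93,"travel": [-20.8,-34.1,3],"twist": 0},{"fingers": 93,"travel": [-20.8,-34.1,3],"twist": 0},{"fingers": 93,"travel": [-20.8,-34.1,3],"twist": 0},{"fingers": 93,"travel": [-20.8,-34.1,3],"twist": 0},{"fingers": 93,"travel": [-20.8,-34.1,3],"twist": 0},{"fingers": 93,"travel": [-20.8,-34.1,3],"twist": 0},{"fingers": 93,"travel": [-20.8,-34.1,3],"twist": 0},{"fingers": 93,"travel": [-20.8,-34.1,3],"twist": 0},{"fingers": 93,"travel": [-20.8,-34.1,3],"twist": 0},{"fingers": 93,"travel": [-20.8,-34.1,3],"twist": 0}], "force": 25}}

```text
clock: 1.87
eef_pos: [486.4, -138.4, 178.4]
eef_rot: [0.0, 0.087, 0.996, 0.0]
wrist_force: [0.5, 0.0, 0.0]
finger_gap: 1.0
grasp_force: 0.0
```

Call:
{"method": "servo_tool", "body": {"moves": [{"fingers": 93,"travel": [0,0,0],"twist": 0},{"fingers": 93,"travel": [0,0,0],"twist": 0}]}}

```text
clock: 2.03
eef_pos: [486.2, -138.1, 177.9]
eef_rot: [-0.001, 0.089, 0.996, 0.0]
wrist_force: [-0.9, 1.1, 0.5]
finger_gap: 1.0
grasp_force: 0.0
```

```bash
python3 - <<'E'
from h import *
im=shot('wrist','w1'); s=ctrl.read_state(); print(s['clock'],s['eef_pos'],s['eef_rot'],s['wrist_force'])
print(im['pose'],im['fx'],im['cx'],im['cy']); print(topix(im,[486,-137,60]))
E
```

```text
2.0833 [ 485.67906568 -136.53652093  178.04152832] [-7.91883735e-04  8.77185265e-02  9.96144839e-01  5.41702711e-04] [-0.15223227  0.51495864  0.94722438]
[[ 1.76837633e-01 -9.41453647e-01 -2.87042647e-01  4.04235162e+02]
 [ 9.84239737e-01  1.69377944e-01  5.08256955e-02 -1.24148888e+02]
 [ 7.68657066e-04 -2.91506675e-01  9.56568486e-01  3.32652294e+02]
 [ 0.00000000e+00  0.00000000e+00  0.00000000e+00  1.00000000e+00]] 425.02897904881655 317.2055883776045 236.10714531760357
(np.float64(319.59368633578526), np.float64(235.62165889192832))
```

View pics/w1.png

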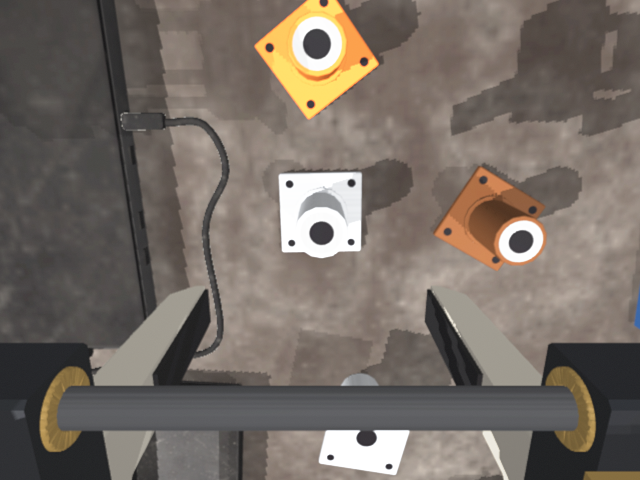

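The wrist view shows the hub's bore at (321,233), within 2 mm of the estimate. The flange is square to the jaws, the inverted hub is at (366,440), and the way down is clear. I'll descend and grip.

Call:
{"method": "servo_tool", "body": {"moves": [{"fingers": 93,"travel": [0,0,32],"twist": 0},{"fingers": 93,"travel": [0,0,34],"twist": 0},{"fingers": 93,"travel": [0,0,34],"twist": 0},{"fingers": 93,"travel": [0,0,24],"twist": 0},{"fingers": 93,"travel": [0,0,14],"twist": 0},{"fingers": 93,"travel": [0,0,10],"twist": 0},{"fingers": 93,"travel": [0,0,0],"twist": 0},{"fingers": 30,"travel": [0,0,0],"twist": 0},{"fingers": 30,"travel": [0,0,0],"twist": 0},{"fingers": 30,"travel": [0,0,0],"twist": 0},{"fingers": 30,"travel": [0,0,0],"twist": 0},{"fingers": 30,"travel": [0,0,0],"twist": 0},{"fingers": 30,"travel": [0,0,0],"twist": 0},{"fingers": 30,"travel": [0,0,0],"twist": 0},{"fingers": 30,"travel": [0,0,0],"twist": 0},{"fingers": 30,"travel": [0,0,0],"twist": 0}], "force": 25}}

```text
clock: 3.42
eef_pos: [486.2, -136.4, 30.7]
eef_rot: [0.0, 0.087, 0.996, -0.0]
wrist_force: [-0.2, 0.2, 0.2]
finger_gap: 0.403
grasp_force: 0.0
```

Call:
{"method": "servo_tool", "body": {"moves": [{"fingers": 30,"travel": [0,0,0],"twist": 0},{"fingers": 30,"travel": [0,0,0],"twist": 0},{"fingers": 30,"travel": [0,0,0],"twist": 0},{"fingers": 30,"travel": [0,0,0],"twist": 0}]}}

```text
clock: 3.75
eef_pos: [486.1, -136.3, 30.6]
eef_rot: [-0.0, 0.087, 0.996, 0.0]
wrist_force: [0.4, 0.0, 1.8]
finger_gap: 0.383
grasp_force: 25.0
```

Call:
{"method": "servo_tool", "body": {"moves": [{"fingers": 30,"travel": [0,0,-8],"twist": 0},{"fingers": 30,"travel": [0,0,-16],"twist": 0},{"fingers": 30,"travel": [0,0,-24],"twist": 0},{"fingers": 30,"travel": [0,0,-24],"twist": 0},{"fingers": 30,"travel": [0,0,-20],"twist": 0},{"fingers": 30,"travel": [0,5,-12],"twist": 0},{"fingers": 30,"travel": [0,15,-6],"twist": 0},{"fingers": 30,"travel": [-2,25,0],"twist": 0},{"fingers": 30,"travel": [-2,32,0],"twist": 0},{"fingers": 30,"travel": [-2,36,0],"twist": 0},{"fingers": 30,"travel": [-2,36,0],"twist": 0},{"fingers": 30,"travel": [-2,36,0],"twist": 0},{"fingers": 30,"travel": [-2,36,0],"twist": 0},{"fingers": 30,"travel": [-2,36,0],"twist": 0},{"fingers": 30,"travel": [-2,32,0],"twist": 0},{"fingers": 30,"travel": [-2,25,0],"twist": 0},{"fingers": 30,"travel": [-2,18,0],"twist": 0},{"fingers": 30,"travel": [-2,9,0],"twist": 0},{"fingers": 30,"travel": [0,0,0],"twist": -0.04},{"fingers": 30,"travel": [0,0,0],"twist": -0.04}]}}

```text
clock: 5.42
eef_pos: [566.5, 195.9, 140.4]
eef_rot: [-0.0, 0.045, 0.999, -0.0]
wrist_force: [-0.2, -0.9, -1.9]
finger_gap: 0.385
grasp_force: 25.0
```

Call:
{"method": "servo_tool", "body": {"moves": [{"fingers": 30,"travel": [0,-36,0],"twist": 0},{"fingers": 30,"travel": [0,0,0],"twist": 0},{"fingers": 30,"travel": [0,0,0],"twist": 0}]}}

```text
clock: 5.67
eef_pos: [563.1, 158.0, 140.6]
eef_rot: [-0.001, 0.048, 0.999, -0.0]
wrist_force: [0.1, 0.1, -2.9]
finger_gap: 0.387
grasp_force: 25.0
```

```bash
python3 - <<'E'
from h import *
im=shot('wrist','w2'); shot('side','s2'); s=ctrl.read_state(); print(s['clock'],s['eef_pos'],s['eef_rot'],s['wrist_force'],s['finger_gap'])
print(im['pose'])
a=cv2.imread('pics/w2.png');b=cv2.imread('pics/s2.png')[80:380,200:600]
cv2.imwrite('pics/m2.png',np.vstack([a[:480],]) )
E
```

```text
5.7667 [563.37851216 159.43427359 140.75017757] [-1.26672026e-04  4.75601093e-02  9.98868366e-01  8.12351271e-05] [ 0.17936157 -0.48485816 -2.34427404] 0.3805830256628996
[[ 9.67814988e-02 -9.51985244e-01 -2.90443519e-01  4.80193410e+02]
 [ 9.95305581e-01  9.24584440e-02  2.86048442e-02  1.65560271e+02]
 [-3.77433760e-04 -2.91848475e-01  9.56464492e-01  2.95338131e+02]
 [ 0.00000000e+00  0.00000000e+00  0.00000000e+00  1.00000000e+00]]
```

View pics/w2.png

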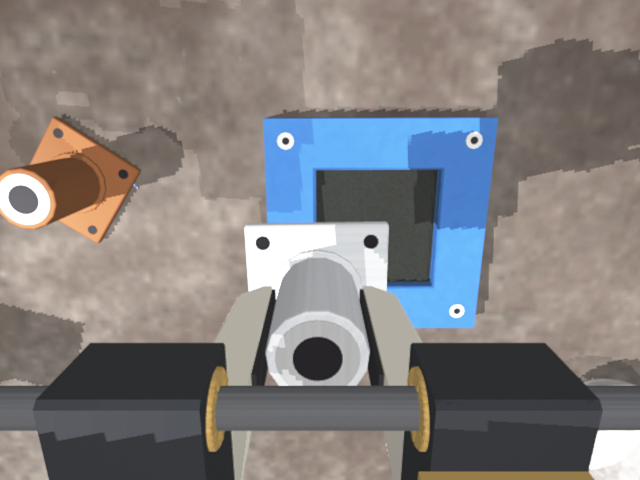

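The hub is held upright. Nest screws are at (286,141), (474,141) and (457,311). The flange's near edge runs from (245,225) to (389,223).

```bash
python3 - <<'E'
from h import *
im=cams.get_image('wrist'); t=lambda u,v,z:toworld(im,u,v,z)[:2]
A,B,C=t(286,141,14),t(474,141,14),t(457,311,14)
an=lambda d:np.degrees(np.arctan2(d[1],d[0])).round(1)
print('nest',(A+C)/2,an(B-A),an(B-C),np.linalg.norm(B-A),np.linalg.norm(B-C))
E,F=t(245,225,116),t(389,223,116); print('flange edge',E,F,an(F-E),np.linalg.norm(F-E))
n=np.array([(F-E)[1],-(F-E)[0]])/np.linalg.norm(F-E); print('hub c',(E+F)/2+32*n, 'bore',t(318,358,170)); s=ctrl.read_state()
print(s['eef_pos'])
E
```

```text
nest [566.42579814 199.93286172] 84.5 174.9 121.85889273139762 121.80294894754196
flange edge [526.89344315 130.65804921] [532.01662131 193.48050802] 85.3 63.031010511749884
hub c [561.34915333 159.46830967] bore [561.48715107 159.34764495]
[563.43303736 159.8209956  140.77646464]
```

Call:
{"method": "servo_tool", "body": {"moves": [{"fingers": 30,"travel": [0,10,0],"twist": 0},{"fingers": 30,"travel": [0,18,0],"twist": 0},{"fingers": 30,"travel": [0,10,0],"twist": 0},{"fingers": 30,"travel": [0,0,12],"twist": 0},{"fingers": 30,"travel": [0,0,20],"twist": 0},{"fingers": 30,"travel": [0,0,25],"twist": 0},{"fingers": 30,"travel": [0,0,20],"twist": 0},{"fingers": 30,"travel": [0,0,9],"twist": 0},{"fingers": 30,"travel": [0,0,0],"twist": 0},{"fingers": 30,"travel": [0,0,0],"twist": 0}]}}

```text
clock: 6.65
eef_pos: [567.0, 198.3, 54.7]
eef_rot: [-0.0, 0.047, 0.999, -0.0]
wrist_force: [0.6, -0.2, -2.3]
finger_gap: 0.384
grasp_force: 25.0
```

```bash
python3 - <<'E'
from h import *
shot('wrist','w3'); shot('side','s3'); shot('scene','c3'); s=ctrl.read_state(); print(s['clock'],s['eef_pos'],s['wrist_force'])
a=cv2.imread('pics/w3.png')[60:360,200:500]
f=lambda i,x,y:cv2.resize(i[y:y+100,x:x+133],(400,300),interpolation=cv2.INTER_CUBIC)
m=np.vstack([np.hstack([f(cv2.imread('pics/s3.png'),250,150),f(cv2.imread('pics/c3.png'),205,150)]),np.hstack([cv2.resize(a,(400,300)),cv2.resize(cv2.imread('pics/w3.png'),(400,300))])])
cv2.imwrite('pics/m3.png',m)
E
```

```text
6.8 [568.1734036  198.13802479  56.24560782] [ 0.37173595  0.82748148 -1.80740139]
```

View pics/m3.png

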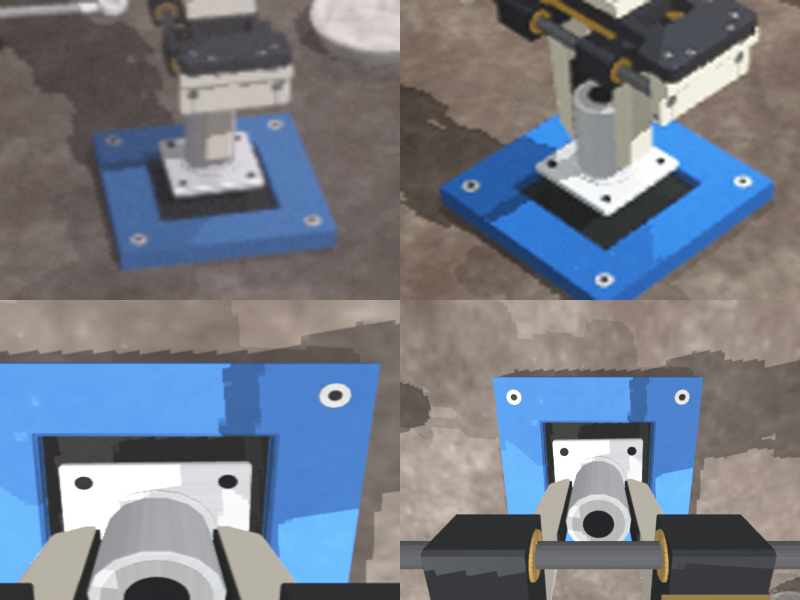

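Side to side the flange is centred over the pocket. I'll check the fore-aft offset from the flange edge against the pocket edge.

```bash
python3 - <<'E'
from h import *
im=cams.get_image('wrist'); z=ctrl.read_state()['eef_pos'][2]-30.6+6
E,F=[toworld(im,u,v,z)[:2] for u,v in((245,183.8),(387.5,181.5))]
A,B=[toworld(im,u,v,14)[:2] for u,v in((226,160.5),(408.5,160.5))]
print(z,E,F,np.linalg.norm(F-E),A,B,np.linalg.norm(A-B)); 
d=(B-A)/np.linalg.norm(B-A); n=np.array([d[1],-d[0]])
print('hub minus pocket along y_t, along n(away)',((E+F)/2-(A+B)/2)@d,((E+F)/2-(A+B)/2)@n-10,n)
E
```

```text
31.619173993587765 [513.77279861 171.95531664] [518.48118772 232.2679906 ] 60.49617813080548 [505.13171719 161.54338439] [513.00569246 244.96218113] 83.7895884688347
hub minus pocket along y_t, along n(away) -0.47278943548176294 -2.865710956818596 [ 0.99557473 -0.09397319]
```

Call:
{"method": "servo_tool", "body": {"moves": [{"fingers": 30,"travel": [-2,0,0],"twist": 0},{"fingers": 30,"travel": [0,0,6],"twist": 0},{"fingers": 30,"travel": [0,0,5],"twist": 0},{"fingers": 30,"travel": [0,0,3],"twist": 0},{"fingers": 30,"travel": [0,0,1.5],"twist": 0},{"fingers": 30,"travel": [0,0,0],"twist": 0},{"fingers": 30,"travel": [0,0,0],"twist": 0}]}}

```text
clock: 7.43
eef_pos: [568.8, 197.5, 38.9]
eef_rot: [-0.0, 0.047, 0.999, -0.0]
wrist_force: [-0.2, -0.3, -1.5]
finger_gap: 0.377
grasp_force: 25.0
```

Call:
{"method": "servo_tool", "body": {"moves": [{"fingers": 30,"travel": [0,0,1],"twist": 0},{"fingers": 30,"travel": [0,0,0],"twist": 0}]}}

```text
clock: 7.6
eef_pos: [569.0, 197.6, 38.1]
eef_rot: [0.0, 0.047, 0.999, 0.0]
wrist_force: [-0.8, -0.0, -2.7]
finger_gap: 0.383
grasp_force: 25.0
```

Call:
{"method": "servo_tool", "body": {"moves": [{"fingers": 30,"travel": [0,0,0.7],"twist": 0},{"fingers": 30,"travel": [0,0,0],"twist": 0}]}}

```text
clock: 7.77
eef_pos: [569.0, 197.5, 37.5]
eef_rot: [0.0, 0.047, 0.999, 0.0]
wrist_force: [-0.1, -0.2, -2.2]
finger_gap: 0.381
grasp_force: 25.0
```

Call:
{"method": "servo_tool", "body": {"moves": [{"fingers": 30,"travel": [0,0,0.5],"twist": 0},{"fingers": 30,"travel": [0,0,0],"twist": 0}]}}

```text
clock: 7.93
eef_pos: [569.0, 197.5, 36.9]
eef_rot: [-0.0, 0.047, 0.999, 0.0]
wrist_force: [0.4, -0.1, -1.6]
finger_gap: 0.383
grasp_force: 25.0
```

Call:
{"method": "servo_tool", "body": {"moves": [{"fingers": 30,"travel": [0,0,0.4],"twist": 0},{"fingers": 30,"travel": [0,0,0],"twist": 0}]}}

```text
clock: 8.1
eef_pos: [569.0, 197.5, 36.7]
eef_rot: [0.0, 0.047, 0.999, 0.0]
wrist_force: [-0.3, 0.3, -0.7]
finger_gap: 0.384
grasp_force: 25.0
```

Call:
{"method": "servo_tool", "body": {"moves": [{"fingers": 30,"travel": [0,0,0.4],"twist": 0},{"fingers": 30,"travel": [0,0,0],"twist": 0}]}}

```text
clock: 8.27
eef_pos: [569.0, 197.5, 36.7]
eef_rot: [0.0, 0.047, 0.999, 0.0]
wrist_force: [-1.2, -0.7, 3.2]
finger_gap: 0.381
grasp_force: 25.0
```

The force has changed sign and z has stopped falling, so the hub is seated. I'll release and retreat.

Call:
{"method": "servo_tool", "body": {"moves": [{"fingers": 80,"travel": [0,0,0],"twist": 0},{"fingers": 80,"travel": [0,0,0],"twist": 0},{"fingers": 80,"travel": [0,0,0],"twist": 0},{"fingers": 80,"travel": [0,0,0],"twist": 0},{"fingers": 80,"travel": [0,0,0],"twist": 0},{"fingers": 80,"travel": [0,0,0],"twist": 0},{"fingers": 80,"travel": [0,0,0],"twist": 0},{"fingers": 80,"travel": [0,0,0],"twist": 0},{"fingers": 80,"travel": [0,0,-10],"twist": 0},{"fingers": 80,"travel": [0,0,-20],"twist": 0},{"fingers": 80,"travel": [0,0,-30],"twist": 0},{"fingers": 80,"travel": [0,0,-30],"twist": 0},{"fingers": 80,"travel": [0,0,-30],"twist": 0},{"fingers": 80,"travel": [0,0,-20],"twist": 0},{"fingers": 80,"travel": [0,0,-10],"twist": 0},{"fingers": 80,"travel": [0,0,0],"twist": 0},{"fingers": 80,"travel": [0,0,0],"twist": 0}]}}

```text
clock: 9.68
eef_pos: [568.8, 197.5, 186.1]
eef_rot: [0.0, 0.047, 0.999, 0.0]
wrist_force: [0.1, 0.2, -0.3]
finger_gap: 0.86
grasp_force: 0.0
```

```bash
python3 - <<'E'
from h import *
shot('wrist','w4'); shot('side','s4'); shot('scene','c4'); print(ctrl.read_state()['eef_pos'])
f=lambda i,x,y:cv2.resize(i[y:y+100,x:x+133],(400,300),interpolation=cv2.INTER_CUBIC)
g=lambda i:cv2.resize(cv2.imread(i),(400,300))
cv2.imwrite('pics/m4.png',np.vstack([np.hstack([f(cv2.imread('pics/s4.png'),250,150),f(cv2.imread('pics/c4.png'),205,150)]),np.hstack([g('pics/w4.png'),g('pics/c4.png')])]))
E
```

```text
[567.85776346 197.33471625 184.15847036]
```

View pics/m4.png

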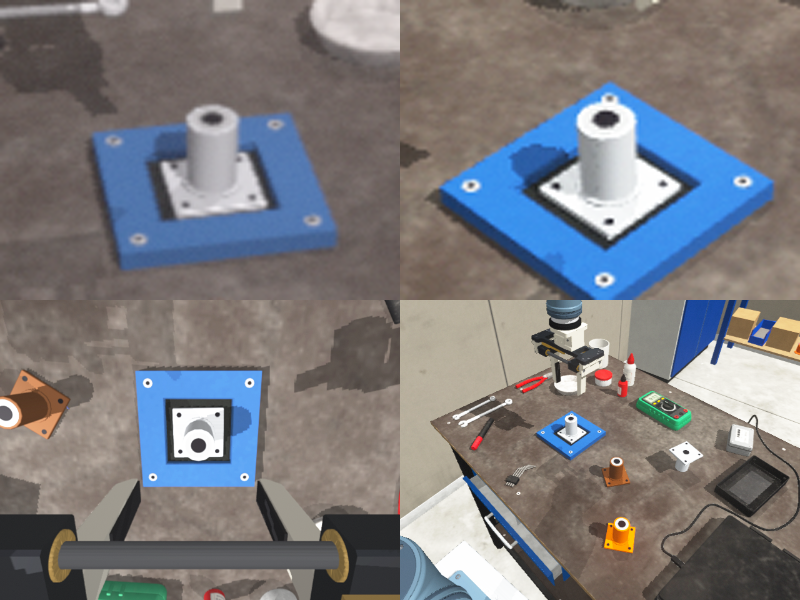

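The hub is seated flat inside the pocket with clearance on all sides. The inverted hub hasn't moved and the gripper is clear.

```bash
python3 -c "
from cell import ctrl
print(ctrl.finish_job())"
```

```text
the job is handed in; nothing more can be done
None
```

The upright aluminium hub is seated flat in the blue nest's pocket, boss up and released; the inverted hub was left where it stood, and the job was handed in at about 10 s.

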